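# Lock the organizer cover with its push-and-turn stud

### The arm

A 6-joint arm with a two-finger parallel gripper is mounted at the origin on the work surface. World frame = base frame: x ahead of the robot, y to its left, z up, the work surface at z = 0. Lengths are in m, angles in rad, forces in N, time in s.
With the tool pointing down it reaches from about 0.375 to 0.925 m from the base axis. Payload 5.7 kg.
Tool frame: the origin (TCP) lies at the very end of the fingers, on their centre line; the grasp point (between the pads) lies 19 mm behind it; z points along the fingers, y is the line along which they close (so a half turn about z gives the same grasp; the last joint's range is limited). The gripper opens to 88 mm and grips with 3 to 60 N. Pads are 20 mm wide; open, the fingers measure 115 mm over their backs; the gripper's body (75 mm by 178 mm) begins 61 mm behind the grasp point.
Start: joints at [-1.228, 0.359, 1.51, -0, 1.272, -0.115], TCP at [0.265, -0.538, 0.223] pointing down, gripper open.
Joint ranges: [-2.97, 2.97], [-1.01, 2.36], [0.21, 2.38], [-0.96, 4.11], [0.2, 2.71], [-2.98, 2.98]. Speed limits (rad/s): [2.39, 2.39, 3.14, 3.14, 3.14, 3.14].

### API

Orientations are given as a rotation vector (axis times angle).
In Python, from plant import ctrl gives the robot as it stands. Calls block until the motion is done:
- ctrl.movep(position, orientation): joint-space move of the TCP to a pose.
- ctrl.movel(position, rot=None, speed=0.15, guard=None): straight line of the TCP; rot=None keeps the orientation; speed is the mean speed in m/s. With guard (N) it stops when the force on the tool has changed by that much, and returns True; else False.
- ctrl.goto_joints(angles): joint-space move.
- ctrl.let_go() and ctrl.grab(): open the fingers fully, or close them until they stop; the grip force is fixed at half the most.
- ctrl.pause(seconds).
- ctrl.inverse_kinematics(position, orientation): joint angles nearest the present ones, or None.
- ctrl.grab_frame(name): name is "side" or "top"; returns the picture (400x640x3 uint8, red, green, blue); there is no depth.
- ctrl.get_calibration(name): a dict with "vertical_fov" (degrees; the focal length in pixels is half the picture's height over the tangent of half this angle, whatever the lens; pixels are square), "cx", "cy" (the principal point, pixels), "pose" (4x4, takes a point from camera to world coordinates). Camera axes: x right, y down, z forward; pixel columns grow to the right and rows downward; lengths in m; the calibration is good to about 2 mm. A picture is of the moment at which its call begins. get_calibration takes no time and is no camera call.
A pose or a line that the arm cannot do raises ctrl.Unreachable and nothing moves.
- ctrl.sign_off(): hands the job in; it is judged then, once.
Readings, each from a call of its own:
- ctrl.current_t(): time.
- ctrl.current_q(): joint angles.
- ctrl.current_joint_vel(): joint speeds.
- ctrl.current_effort(): joint torques, N m.
- ctrl.current_position(): TCP position.
- ctrl.current_orientation(): TCP orientation.
- ctrl.current_ft_force(): force on the tool from outside, world axes, zero at the start.
- ctrl.current_torque(): the same for the moment, N m.
- ctrl.current_grip_width(): finger opening in m.
- ctrl.current_grip_force(): force on a finger pad.
Only numpy, scipy, OpenCV 4.12 (cv2) and the standard library are available. Lean on these libraries where they do the work, as an engineer would, in place of code of your own. Each camera call takes 0.05 s, during which the arm holds its last target. There are 200 camera calls.

### The job

Child-proof the clear organizer on the dresser: slide its cover fully shut, then press the wing stud straight down until you feel it bottom and turn it a quarter turn clockwise so that it catches and stays down when you let go. The moulded socket inside cracks above 18 N, so press and turn gently, and do not shift the other things on the dresser.

Things in the scene. Friction and masses are not known exactly. Their poses are not given: they have to be found in the camera images.
- organizer: Clear plastic drawer organizer, fixed to the dresser top, 120 mm (its x) by 200 mm (its y) by 60 mm high, with grey guide rails 5 mm wide along both long sides, rising to 67 mm. Origin: centre of its underside; z up.
- cover (a joint): How far the cover is open, m: 0 = shut against its stop; grows as it slides towards the organizer's -y (travel 90 mm). A 5 mm clear plate 200 mm long, its top 65 mm above the dresser; about 1.5 N of sliding friction, stays where left. It carries the stud; push it shut (to the organizer's +y), e.g. by the stud's wing. Within about 1 mm of the stop the stud can enter the slot.
- wing: The stud's wing: an upright white blade to grip from above, 24 mm long (its x), 8 mm thick (its y), 26 mm tall. Origin: centre of its TOP face, on the stud's axis; z up. Unpressed, its top is 49 mm above the cover's top and its lower edge 23 mm above it, on a thin steel stem. Fingertips at most 20 mm below its top stay clear of the cover when the stud is fully pressed.
- stud_push (a joint): How far the stud is pressed down, m: 0 = up, travel 23 mm. Spring: 2 N at 0 plus 0.25 N per mm. The crossbar comes free below the slot at 10 to 19 mm and bottoms on a stiff rubber pad 2 mm farther (12 to 21 mm); only in these last 2 mm can it be turned. Locked and let go, the spring lifts it about 2 mm from the free depth into a groove under the slot, where it stays (8 to 17 mm).
- canister: Closed aluminium canister, 71 mm across, 84 mm tall, loose bystander. Origin: centre of its underside.
- jar: Glass jar with a twist cap, 40 mm across, 75 mm tall, loose bystander. Origin: centre of its underside.
- pacifier: Hard silicone pacifier, standing on its 40 mm shield, 35 mm tall, loose bystander. Origin: centre of its underside.
- clip: Spring-loaded plastic clip lying flat, 60 by 12 by 19 mm, loose bystander. Origin: centre of its underside.
- crossbar (a point): Centre of the steel crossbar at the stem's foot, under the cover, 57 mm below the wing's top: 4 mm thick, 18 mm long, along the wing's x. While up, it turns freely; it starts up to 0.4 rad off the slot's line either way. Turning clockwise from above, 0.0 rad (wing's x along the organizer's x) lines up with the slot, 1.57 (along the organizer's y) is locked; stops at -0.5 and 1.66.
- slot (a point): Where the stud's axis meets the cover's top when the cover is shut (organizer's x = 0, y = +70 mm); frame as the organizer's. Below it is a fixed socket with a slot along x, 24 by 6.5 mm. Only a crossbar aligned within about 0.12 rad passes; otherwise it lands on the socket's top after 1 to 10 mm of press. How deep the socket sits differs each time and cannot be seen.
Mind the look-alikes: they are no part of the job. Of the things shaped like the organizer, the clear one is meant.

How it is judged:
By the outcome, as a careful person would: the job done as asked, in the order asked, and still so for the second after the job is handed in, with the robot touching nothing.
It also fails if it takes over 38 s, if anything falls off the work surface, if the arm or the gripper's body presses on something with over 40 N, if the wrist force passes 120 N, or if a joint passes its speed limit or range.

## Working session

There is one attempt and no reset: what is moved stays moved. The work goes in short steps, each a Python script; the robot and the scene stay as the last script left them, time stands still between calls to the robot, and variables do not carry over. Pictures are saved under pics/ and viewed, at most 10 in all, crops included, and the job is handed in when it is done.

```bash
ls; mkdir -p pics; python3 - <<'E'
from plant import ctrl
import cv2
for n in("top","side"):
    cv2.imwrite(f"pics/{n}0.png",ctrl.grab_frame(n)[:,:,::-1]); print(n,ctrl.get_calibration(n))
print(ctrl.current_t(),ctrl.current_orientation())
E
```

```text
pics
top {'vertical_fov': 54.81965881289347, 'cx': 322.8398759186901, 'cy': 199.4432051890631, 'pose': array([[ 0.02757653, -0.9954771 ,  0.09091141,  0.4424018 ],
       [-0.99952581, -0.0287061 , -0.01114055,  0.05438316],
       [ 0.01369988, -0.09056108, -0.99579667,  0.94532324],
       [ 0.        ,  0.        ,  0.        ,  1.        ]])}
side {'vertical_fov': 55.13609208606322, 'cx': 319.48454240742524, 'cy': 205.18360302390454, 'pose': array([[-0.9525904 , -0.23721349,  0.19052896,  0.38370602],
       [-0.3039347 ,  0.71314777, -0.63169927,  0.49637119],
       [ 0.01397229, -0.65965902, -0.75143513,  0.63117954],
       [ 0.        ,  0.        ,  0.        ,  1.        ]])}
0.1 [-3.05806871e+00 -7.12429201e-01  2.90888497e-04]
```

View pics/top0.png

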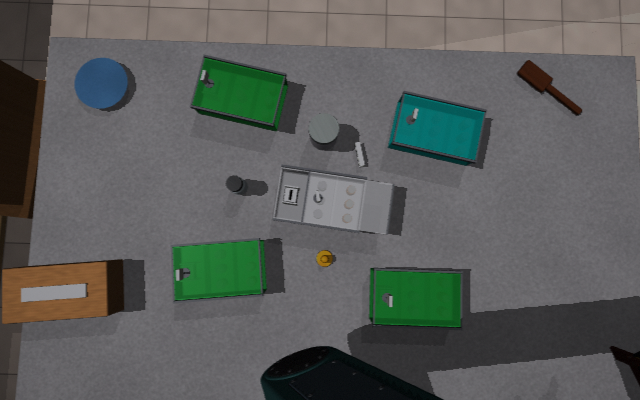

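View pics/side0.png

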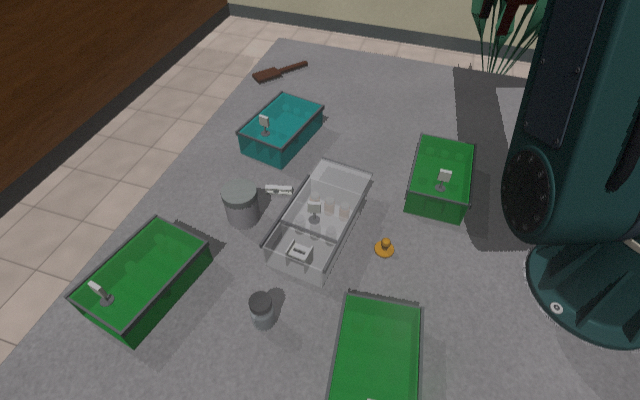

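The clear organizer sits mid-table: top view about (275–395, 165–235), with the socket at (290,195) and the wing near (318,197). In the side view the wing is near (314,208). I'll zoom in on both.

```bash
python3 - <<'E'
import cv2
t=cv2.imread("pics/top0.png");s=cv2.imread("pics/side0.png")
cv2.imwrite("pics/topc.png",cv2.resize(t[150:250,265:405],None,fx=5.7,fy=5.7,interpolation=cv2.INTER_CUBIC))
cv2.imwrite("pics/sidec.png",cv2.resize(s[150:295,250:390],None,fx=4.1,fy=4.1,interpolation=cv2.INTER_CUBIC))
E
```

```text
(no output)
```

View pics/topc.png

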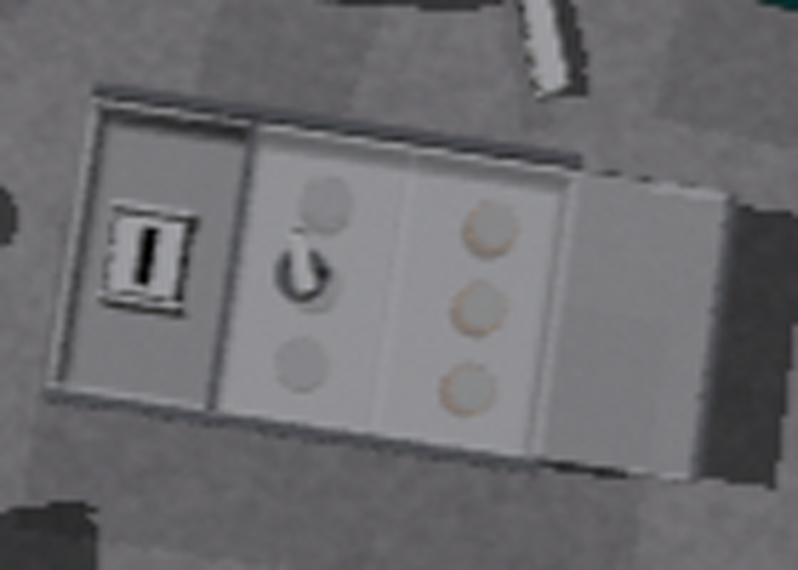

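View pics/sidec.png

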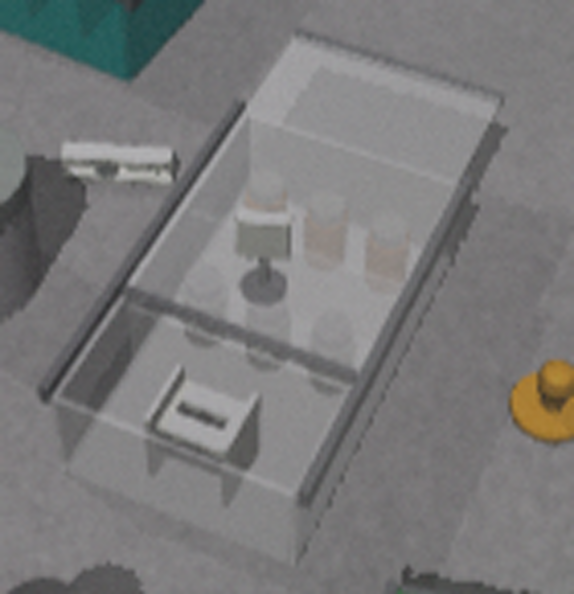

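Top crop: the rail corners are at about (281.7,166.1), (366.8,178.1), (273.2,219.3) and (360.6,231). The wing top is at (318,196), tilted about 0.3 rad from the organizer's x. Side crop: the rail ends are at (261,246.3), (309,175.6) and (324.4,271.2), and the wing top is at (314.6,201.9). I'll fit the poses from these.

```bash
cat > h.py <<'E'
import numpy as np
from scipy.optimize import least_squares
from scipy.spatial.transform import Rotation as R
from plant import ctrl
def proj(n,P):
    c=ctrl.get_calibration(n);T=c["pose"];f=200/np.tan(np.radians(c["vertical_fov"]/2))
    p=(np.atleast_2d(P)-T[:3,3])@T[:3,:3]
    return f*p[:,:2]/p[:,2:]+[c["cx"],c["cy"]]
def down(yaw):  # tool z down, tool x at world angle yaw (tool y at yaw-90deg)
    c,s=np.cos(yaw),np.sin(yaw)
    return R.from_matrix(np.array([[c,s,0],[s,-c,0],[0,0,-1.]])).as_rotvec()
def rz(a): return R.from_euler("z",a).as_matrix()
E
python3 - <<'E'
from h import *
A=np.array
tp=[[281.7,166.1],[366.8,178.1],[273.2,219.3],[360.6,231.0]]
sp=[[261,246.3],[309,175.6],[324.4,271.2]]
# organizer +y -> image left (world +y); image up=world +x
L=A([[.06,.1,.067],[.06,-.1,.067],[-.06,.1,.067],[-.06,-.1,.067]])
# side view: camera at y=.5 looking -y, image right = -x
f=lambda v:L@rz(v[2]).T+[v[0],v[1],0]
def res(v,w=(1,1)):
    P=f(v);return np.r_[w[0]*(proj("top",P)-tp).ravel(),w[1]*(proj("side",P[[0,1,2]])-sp).ravel()]
for w in((1,1),(1,0),(0,1)):
    o=least_squares(lambda v:res(v,w),[.44,.05,0]);print(o.x.round(4),o.fun.round(1))
v=least_squares(res,[.44,.05,0]).x
g=lambda p:np.r_[(proj("top",p)-[318,196]).ravel(),(proj("side",p)-[314.6,201.9]).ravel()]
o=least_squares(g,[.44,.05,.114]);print("wing free",o.x,o.fun)
o2=least_squares(lambda p:g(np.r_[p,.114]),[.44,.05]);print("wing z fixed",o2.x,o2.fun,"in org",(np.r_[o2.x-v[:2],0]@rz(v[2])))
w=o2.x
def h(a):
    d=.012*A([np.cos(a[0]),np.sin(a[0]),0]);P=np.r_[w,.114]
    q=proj("top",[P+d,P-d]);e=q[0]-q[1];return e[0]*60+e[1]*10 if 0 else e[0]*60-e[1]*10
a=least_squares(h,[v[2]]).x;print("wing yaw",a,"org",v[2],"cw turn",v[2]-a)
s=np.r_[v[:2],0]+rz(v[2])@[0,.07,.065];print("slot",s)
print("topslot px",proj("top",s))
yo=v[2]
for k in (0,np.pi,-np.pi):
  for dd in (0,-np.pi/2):
    print(k,dd,ctrl.inverse_kinematics([s[0],s[1],.09],down(yo+k+dd)))
E
```

```text
[ 0.5245  0.0524 -0.1055] [-1.9  0.9 -0.8  0.5 -0.9 -0.6 -1.1 -0.6  1.4 -0.9  0.2 -1.2 -0.5 -2.1]
[ 0.5247  0.0497 -0.1084] [-0.6  0.7  0.4  0.6  0.2 -0.8 -0.  -0.5  0.  -0.   0.  -0.  -0.  -0. ]
[ 0.5239  0.0558 -0.1069] [-0.   0.  -0.   0.  -0.  -0.  -0.  -0.   0.9  0.6 -0.  -0.1 -0.8 -0.4]
wing free [0.52581319 0.05581362 0.11279192] [-0.01689566 -0.09743916  0.08171178  0.01273088]
wing z fixed [0.52561479 0.05627256] [-0.2306919  -0.06804327  0.10982243 -0.22646114] in org [0.00067057 0.00394562 0.        ]
wing yaw [0.19311273] org -0.10554212999206813 cw turn [-0.29865486]
slot [0.53190653 0.12203002 0.065     ]
topslot px [[289.15581064 194.50501685]]
0 0 [ 9.89256184e-02  4.39063927e-01  1.76943520e+00 -4.44089210e-16
  9.33093529e-01  1.77526408e+00]
0 -1.5707963267948966 [ 9.89256184e-02  4.39063927e-01  1.76943520e+00 -4.44089210e-16
  9.33093529e-01 -2.93712491e+00]
3.141592653589793 0 [ 9.89256184e-02  4.39063927e-01  1.76943520e+00 -4.44089210e-16
  9.33093529e-01 -1.36632858e+00]
3.141592653589793 -1.5707963267948966 [ 9.89256184e-02  4.39063927e-01  1.76943520e+00 -8.88178420e-16
  9.33093529e-01  2.04467748e-01]
-3.141592653589793 0 [ 0.09892562  0.43906393  1.7694352   0.          0.93309353 -1.36632858]
-3.141592653589793 -1.5707963267948966 [ 9.89256184e-02  4.39063927e-01  1.76943520e+00 -8.88178420e-16
  9.33093529e-01  2.04467748e-01]
```

```bash
python3 - <<'E'
from h import *
import cv2
w=[.5256,.0563];r=down(np.pi+.193)
ctrl.movep([*w,.16],r); print(ctrl.current_t())
ctrl.movel([*w,.096],speed=.1)
cv2.imwrite("pics/s1.png",cv2.resize(ctrl.grab_frame("side")[150:295,230:400,::-1],None,fx=4,fy=4,interpolation=cv2.INTER_CUBIC))
f0=ctrl.current_ft_force(); ctrl.grab()
f=ctrl.current_ft_force(); print(ctrl.current_t(),f0.round(2) ,f.round(2),ctrl.current_torque(),ctrl.current_grip_width(),ctrl.current_grip_force(),ctrl.current_position())
cv2.imwrite("pics/s2.png",cv2.resize(ctrl.grab_frame("side")[150:295,230:400,::-1],None,fx=4,fy=4,interpolation=cv2.INTER_CUBIC))
E
```

```text
2.425
4.4667 [-0.55  0.24  0.03] [-1.1   0.44  0.49] [ 0.18974488 -0.0354853  -0.0290183 ] 0.007935802959209301 29.998976290225983 [0.52537268 0.0564163  0.09595751]
```

View pics/s2.png

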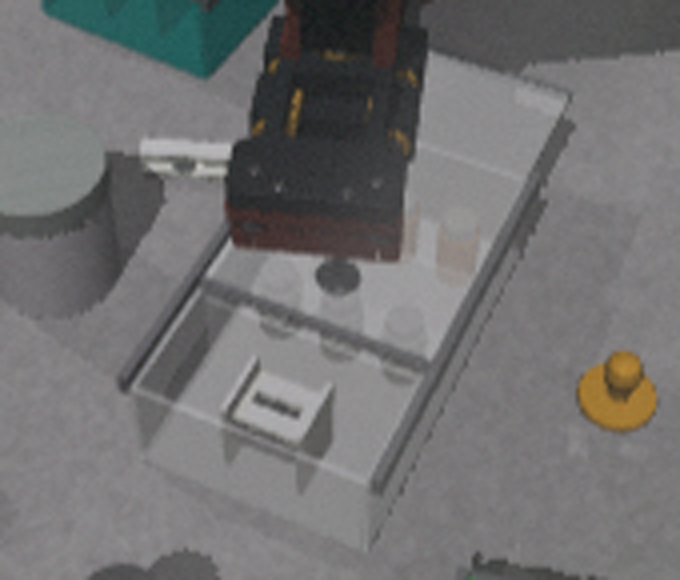

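The side view shows the wing held between the fingers (width 7.9 mm), with the stem collar just below at crop (338,277). Next I align it with the slot and slide the cover shut.

```bash
python3 - <<'E'
from h import *
yo=-.107; y=rz(yo)@[0,1,0]
p=ctrl.current_position()
ctrl.movel(p,rot=down(np.pi+yo),speed=.1)
f=ctrl.current_ft_force();print(ctrl.current_t(),f@rz(yo),ctrl.current_torque())
p=ctrl.current_position()
print(ctrl.movel(p+y*.055,speed=.06)); print((ctrl.current_ft_force()@rz(yo)).round(2))
p1=ctrl.current_position()
print(ctrl.movel(p1+y*.02,speed=.02,guard=6)); print(ctrl.current_t(),(ctrl.current_ft_force()@rz(yo)).round(2),((ctrl.current_position()-p)@rz(yo)).round(4),ctrl.current_position())
E
```

```text
4.9667 [-0.82256021  1.22100169  0.21829092] [ 0.34696183 -0.07073355  0.00517865]
False
[ 3.14  2.49 -4.09]
True
6.6833 [ 0.77 -2.05  1.85] [ 0.0008  0.0657 -0.0001] [0.53321257 0.12178546 0.09584133]
```

```bash
python3 - <<'E'
from h import *
import cv2
yo=-.107; y=rz(yo)@[0,1,0]
F=lambda:(ctrl.current_ft_force()@rz(yo)).round(2)
p=ctrl.current_position()
print(ctrl.movel(p+y*.006,speed=.015,guard=8)); ctrl.pause(.15); print(F(),((ctrl.current_position()-p)@rz(yo)).round(4))
ctrl.let_go(); ctrl.pause(.1)
print(ctrl.current_t(),F(),ctrl.current_position())
cv2.imwrite("pics/t3.png",cv2.resize(np.vstack([ctrl.grab_frame("side")[170:300,240:380],ctrl.grab_frame("top")[150:250,245:385]])[:,:,::-1],None,fx=2.6,fy=2.6,interpolation=cv2.INTER_CUBIC))
E
```

```text
True
[ 0.67 -1.26  2.  ] [-0.     -0.0001 -0.0005]
8.4583 [-0.29 -0.34 -0.36] [0.53372599 0.1217394  0.09540146]
```

View pics/t3.png

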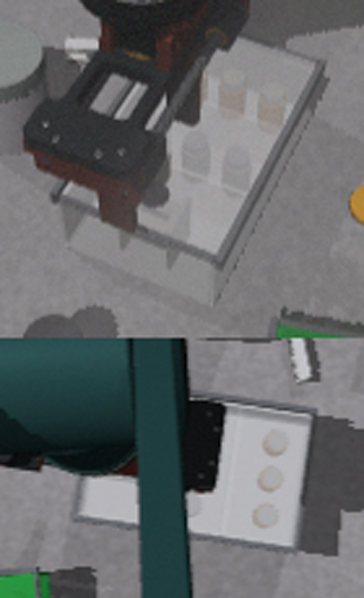

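The side view shows the cover flush inside the rails and the wing between the open fingers; the top view shows the right end flush. The cover is at its stop, so I'll regrip centred and press in small guarded steps.

```bash
python3 - <<'E'
from h import *
yo=-.107
F=lambda:(ctrl.current_ft_force()@rz(yo)).round(2)
c=np.array([.5324,.1219,.096]); ctrl.movel(c,rot=down(np.pi+yo),speed=.05)
ctrl.grab(); f0=F(); print(ctrl.current_t(),f0,ctrl.current_grip_width(),ctrl.current_position())
z0=ctrl.current_position()[2]; z=z0; over=0
for k in range(21):
    z-=.001
    g=ctrl.movel([c[0],c[1],z],speed=.012,guard=4)
    f=F()[2]-f0[2]; d=(z0-ctrl.current_position()[2])*1e3
    print(k+1,g,round(d,2),F())
    if f>2+.25*d+2.5: break
ctrl.pause(.2); print(ctrl.current_t(),F(),ctrl.current_position())
E
```

```text
10.0083 [-1.14  0.22 -0.01] 0.007599449523470688 [0.53241229 0.12189327 0.09601512]
1 False 0.93 [-1.04 -0.64  1.31]
2 False 1.99 [-0.44 -0.77  2.36]
3 False 3.0 [-1.33  0.32  1.59]
4 False 4.03 [-0.16 -0.48  2.28]
5 False 5.0 [-0.63  0.5   2.85]
6 False 6.05 [-1.13 -0.34  3.52]
7 False 7.03 [-0.99  0.26  4.63]
8 False 8.01 [-1.2  -0.17  4.29]
9 False 9.03 [-0.85 -0.85  4.8 ]
10 False 10.02 [-0.86  0.24  3.76]
11 False 11.03 [-1.2   0.12  4.62]
12 False 12.02 [-0.37 -0.12  4.59]
13 False 12.97 [-1.22 -0.74  4.96]
14 False 13.93 [-0.48 -1.02  5.87]
15 False 14.91 [-0.55 -1.36  5.92]
16 False 15.89 [-0.61 -0.54  5.34]
17 False 16.85 [-2.31 -0.52  6.21]
18 False 17.85 [-1.31  0.08  5.76]
19 False 18.81 [-1.86 -0.24  6.38]
20 False 19.8 [-1.02 -0.57  7.07]
21 False 20.76 [-1.34 -1.29  5.9 ]
15.4583 [-0.66 -0.7   7.  ] [0.53242538 0.12191617 0.07527249]
```

Alignment passed, since there was no early landing, and the force follows the spring alone. The pad must be just below, so I continue in finer steps.

```bash
python3 - <<'E'
from h import *
yo=-.107
def F(n=4): return (np.mean([ctrl.current_ft_force() for _ in range(n)],0)@rz(yo)).round(2)
z=.0752
for k in range(7):
    z-=.0004
    g=ctrl.movel([.5324,.1219,z],speed=.008,guard=4); ctrl.pause(.1)
    f=F(); print(g,round((.096-ctrl.current_position()[2])*1e3,2),f)
    if f[2]>9.3: break
print(ctrl.current_t(),ctrl.current_grip_width())
E
```

```text
False 20.93 [-1.21 -0.74  6.81]
False 21.08 [-1.75 -1.72  9.73]
16.1583 0.007838757584605806
```

The pad was felt at about 21 mm (9.7 N). I'll ease up 0.5 mm and turn clockwise in steps, watching the forces.

```bash
python3 - <<'E'
from h import *
yo=-.107
def F(): return np.mean([ctrl.current_ft_force() for _ in range(4)],0)
c=np.array([.5324,.1219,.0752])
ctrl.movel(c,speed=.01)
for a in (.2,.4,.6,.8,1.0,1.2,1.4,1.5,1.58):
    ctrl.movel(c,rot=down(np.pi+yo-a),speed=.03); ctrl.pause(.1)
    f=F();m=ctrl.current_torque();R_=R.from_rotvec(ctrl.current_orientation()).as_matrix()
    print(a,f.round(2),m.round(2),"tool",(R_.T@f).round(2),ctrl.current_position().round(4),round(ctrl.current_t(),2))
    if np.hypot(f[0],f[1])>9 or f[2]>12: break
E
```

```text
0.2 [-1.86  0.34  5.96] [ 0.18  0.15 -0.  ] tool [ 1.87 -0.24 -5.96] [0.5325 0.1222 0.0755] 16.86
0.4 [-1.89  1.14  7.19] [ 0.21  0.09 -0.02] tool [ 2.21  0.09 -7.19] [0.5326 0.1224 0.0755] 17.31
0.6 [-0.92  0.82  6.86] [0.29 0.02 0.01] tool [ 1.23  0.03 -6.86] [0.5328 0.1225 0.0756] 17.76
0.8 [-0.33  1.36  6.22] [ 0.27  0.02 -0.04] tool [ 1.27  0.59 -6.22] [0.533  0.1224 0.0757] 18.21
1.0 [-0.08  1.35  6.07] [ 0.23  0.01 -0.1 ] tool [ 1.24  0.55 -6.07] [0.5333 0.1224 0.0757] 18.66
1.2 [-0.16  2.09  7.28] [ 0.23 -0.06 -0.04] tool [ 2.06  0.41 -7.28] [0.5336 0.1224 0.0758] 19.11
1.4 [0.89 1.81 6.18] [ 0.12 -0.19  0.01] tool [ 1.76  1.02 -6.18] [0.5339 0.1224 0.0759] 19.56
1.5 [-0.16  1.63  6.96] [ 0.1  -0.07 -0.01] tool [ 1.63 -0.2  -6.96] [0.5341 0.1224 0.0759] 19.91
1.58 [1.75 1.25 6.61] [ 0.11 -0.2  -0.04] tool [ 1.45  1.61 -6.6 ] [0.5342 0.1224 0.076 ] 20.26
```

```bash
python3 - <<'E'
from h import *
import cv2
def F(): return np.mean([ctrl.current_ft_force() for _ in range(4)],0).round(2)
p=ctrl.current_position()
print(ctrl.current_orientation(),R.from_rotvec(ctrl.current_orientation()).as_matrix()[:2,0],ctrl.current_grip_width())
for k in range(1,7):
    ctrl.movel(p+[0,0,.0006*k],speed=.02); ctrl.pause(.05); f=F(); print(k,f,ctrl.current_position()[2].round(4))
    if f[2]<2.5: break
ctrl.let_go(); print(ctrl.current_t(),F())
p=ctrl.current_position(); ctrl.movel([p[0],p[1],.18],speed=.1)
ctrl.movep([.40,-.35,.25],ctrl.current_orientation())
print(ctrl.current_t())
a=ctrl.grab_frame("side");b=ctrl.grab_frame("top");cv2.imwrite("pics/full_s.png",a[:,:,::-1]);cv2.imwrite("pics/full_t.png",b[:,:,::-1])
cv2.imwrite("pics/t4.png",cv2.resize(np.hstack([a[150:300,220:410],b[100:250,220:410]])[:,:,::-1],(800,316),interpolation=cv2.INTER_CUBIC))
E
```

```text
[2.34589255 2.08724689 0.00479127] [0.11628944 0.99321459] 0.007727227518385438
1 [-1.72  0.11  5.49] 0.0768
2 [-0.78 -0.56  7.12] 0.0774
3 [-1.17  0.02  6.93] 0.078
4 [-1.24 -0.55  6.24] 0.0785
5 [-1.93  0.12  5.13] 0.0791
6 [ 0.68  0.08 -0.05] 0.0794
23.3583 [-0.08  0.08 -0.28]
26.3167
```

View pics/t4.png

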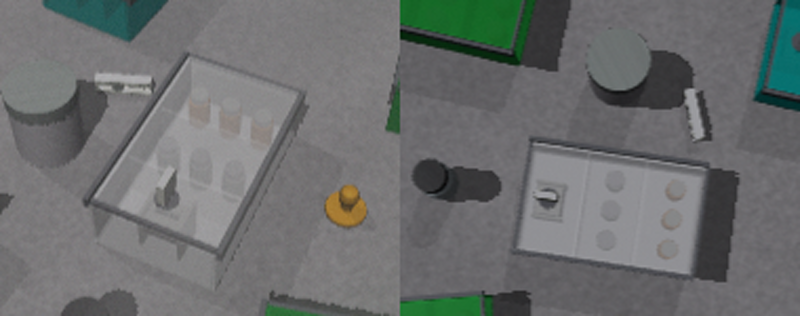

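The cover is shut flush. The wing, at (165,187) in the side half and (546,197) in the top half, lies along the organizer's y and has stayed down. The canister, clip, jar and pacifier look unmoved. Handing in.

```bash
python3 -c "
from plant import ctrl
print(ctrl.sign_off())"
```

```text
the job is handed in; nothing more can be done
None
```

The cover is shut against its stop, and the wing stud was pressed until it bottomed (about 10 N measured), turned a quarter turn clockwise and stayed down when released; I handed the job in at about 26 s, with the bystanders looking unmoved.

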